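# Tip the thick case onto its back and push it up to the stop bar

## Task

On the case maker's bench two small hard cases stand upright: tip the thicker one over, away from the robot, so that it lies flat on its back with the clasp side up, then push it along the bench until its top end is flush against the aluminium stop bar, ready for riveting. Only push it with the fingers, never lift or carry it, and leave the thin case, the steel punch and the rivet tray where they stand.

Things in the scene. Friction and masses are not known exactly. Their poses are not given: they have to be found in the camera images.
- thick_case: the case to tip: hard, black with grey panels, 60 mm thick (x), 120 mm wide (y), 130 mm tall (z), 0.3 to 0.6 kg, evenly weighted; stands left or right of the middle, turned up to 0.25 rad. Origin: centre of its underside; z to its top end; the -x face is the front with a steel clasp plate, towards the robot. On its back, x points down and the origin is the centre of the near end, 30 mm up
- thick_case_top (a point): centre of the thick case's flat top end, 130 mm above its origin along its z. A stiff carrying handle, 64 mm wide in y and 8 mm thick, stands 18 mm out of this end, 16 mm towards the front of this point (at x = -16 mm); with the case on its back it hangs clear above the low stop bar, so the flat end itself meets the bar
- thick_case_heel (a point): middle of the thick case's lower back edge (30 mm along its x from the origin), about which it tips; it stays on the bench all along
- thin_case: bystander: a standing case of the same look, 34 mm thick (x), 120 mm wide (y), 130 mm tall and the same handle on top, on the other side of the middle; origin at the centre of its underside
- stop_bar: aluminium bar fixed on the bench beyond the cases, running left to right, turned by up to 0.1 rad: 740 mm long (its y), 30 mm wide, 30 mm high. Origin at the bench, in the middle of the length of its face towards the robot; its x axis points away from the robot, square to that face (the bar lies at x from 0 to 30 mm)
- punch: bystander: loose upright steel setting punch near the middle, 42 mm across its foot, 90 mm tall; origin at the centre of its underside
- rivet_tray: bystander: loose red open tray of rivets near the middle, 100 x 70 x 35 mm high; origin at the centre of its underside
Not all that is in view belongs to the job. What is shaped like the thick_case but purple or red is not meant.

How it is judged:
By the outcome, as a careful person would: the job done as asked, in the order asked, and still so for the second after the job is handed in, with the robot touching nothing.
It also fails if it takes over 45 s, if anything falls off the work surface, if the arm or the gripper's body presses on something with over 40 N, if the wrist force passes 120 N, or if a joint passes its speed limit or range.

## Robot

A 7-joint arm with a two-finger parallel gripper is mounted at the origin on the work surface. World frame = base frame: x ahead of the robot, y to its left, z up, the work surface at z = 0. Lengths are in m, angles in rad, forces in N, time in s.
With the tool pointing down it reaches from about 0.35 to 0.9 m from the base axis. Payload 8.1 kg.
Tool frame: the origin (TCP) lies midway between the tips of the shut fingers; the grasp point (between the pads) lies behind it (arm.tcp_to_grasp is the z of the grasp point in the tool frame, in m); z points along the fingers, y is the line along which they close (so a half turn about z gives the same grasp; the last joint's range is limited). The gripper opens to 92 mm and grips with 3 to 60 N. Pads are 19 mm wide; open, the fingers measure 130 mm over their backs; the gripper's body (75 mm by 190 mm) begins 47 mm behind the grasp point.
Start: joints at [-1.406, 0.434, 0.025, 1.573, -0.012, 1.134, -0.075], TCP at [0.165, 0.603, 0.204] pointing down, gripper open.
Joint ranges: [-2.62, 2.62], [-0.44, 2.09], [-1.27, 1.32], [0.08, 2.57], [-1.32, 4.46], [0.12, 2], [-2.74, 2.74]. Speed limits (rad/s): [2.22, 2.22, 3.01, 3.01, 3.14, 3.14, 3.14].

## Interface

Orientations are given as a rotation vector (axis times angle).
In Python, from cell import readout, vision, arm gives the robot as it stands.
- The arm moves only by the tool carry_out, never from a script. Its argument "increments" is one flat list of numbers, 6 for each row, row after row: the shift along the world's x, y, z in mm, then the turn, a rotation vector about the world's x, y, z in rad. In form: [tx, ty, tz, wx, wy, wz, tx, ty, tz, wx, wy, wz, ...]. A call has 1 to 20 rows; each row shifts and turns the commanded pose from where the row before left it; what a row does not reach is not made up. A row lasts 1/8 s, in which the tool goes at most 62.5 mm and 10.7 degrees, less where a joint would pass 70% of its speed; a pose out of reach is approached as far as the arm can. A call with a gripper value outside its range is refused whole. "grip" is the closure, from 0 (fully open) to 1 (shut), set as the call begins (left out, the last holds). The fingers move at their own pace and stop on an object; "newtons" is the grip in N (left out, the last holds). Time passes only in rows, so rows that do not move let the fingers close. It gives the time, the measured TCP pose, the force, the opening and the grip force at its end, in the units of the state.
- readout.observe(): the state, without advancing time (a new reading comes with each control period).
- vision.get_image(name): name is "scene" or "top"; returns the picture (384x512x3 uint8, red, green, blue); there is no depth.
- vision.calibration(name): a dict with "fov_y" (degrees; the focal length in pixels is half the picture's height over the tangent of half this angle, whatever the lens; pixels are square), "cx", "cy" (the principal point, pixels), "pose" (4x4, takes a point from camera to world coordinates). Camera axes: x right, y up, looking along -z (the intrinsics and any distortion apply to the point x, -y, -z); pixel columns grow to the right and rows downward; lengths in m; the calibration is good to about 2 mm. A picture is of the moment at which its call begins. calibration takes no time and is no camera call.
- arm.sign_off(): hands the job in; it is judged then, once.
The state is a dict: "clock": time; "joints": joint angles; "dq": joint speeds; "joint_efforts": joint torques, N m; "position": TCP position; "ee_rot": TCP orientation; "force": force on the tool from outside, world axes, zero at the start; "ft_torque": the same for the moment, N m; "width": opening from 0.0 (shut) to 1.0 (fully open); "gripper_force": force on a finger pad.
Only numpy, scipy, OpenCV 4.12 (cv2) and the standard library are available. Lean on these libraries where they do the work, as an engineer would, in place of code of your own. Each camera call takes 0.05 s, during which the arm holds its last target. There are 200 camera calls.

## Working session

There is one attempt and no reset: what is moved stays moved. The work goes in short steps, Python scripts to look and compute and a tool call to move; the robot and the scene stay as the last step left them, time stands still between calls to the robot, and variables do not carry over. Pictures are saved under pics/ and viewed, at most 10 in all, crops included, and the job is handed in when it is done.

Besides the shell and the picture viewer there is one more tool, called after ">>>" in YAML: its name, and indented under it one key for each argument. carry_out: Moves the arm, as the interface text tells. Its arguments: {"type":"object","properties":{"increments":{"type":"array","items":{"type":"number"}},"grip":{"type":"number"},"newtons":{"type":"number"}},"required":["increments"]}

```bash
mkdir -p pics; ls; python3 - <<'E'
from cell import readout, vision, arm
import cv2,numpy as np
for n in("scene","top"):
    im=vision.get_image(n); cv2.imwrite(f"pics/{n}0.png",im[:,:,::-1])
    c=vision.calibration(n); print(n,{k:(np.round(v,4).tolist()) if not isinstance(v,str) else v for k,v in c.items()})
s=readout.observe(); print(s["position"],s["ee_rot"],s["force"],s["clock"],arm.tcp_to_grasp)
E
```

```text
pics
scene {'fov_y': 52.6458, 'cx': 249.9882, 'cy': 191.7149, 'pose': [[0.531, -0.76, 0.3747, 0.8834], [0.8473, 0.4711, -0.245, -0.1308], [0.0097, 0.4476, 0.8942, 0.8674], [0.0, 0.0, 0.0, 1.0]]}
top {'fov_y': 52.6015, 'cx': 255.831, 'cy': 189.2254, 'pose': [[0.0599, 0.978, -0.1999, 0.3983], [-0.9982, 0.0592, -0.009, 0.0742], [0.003, 0.2001, 0.9798, 0.8978], [0.0, 0.0, 0.0, 1.0]]}
[0.16533955 0.60225865 0.20296287] [-4.19537657e-01 -3.11341116e+00  2.10823049e-03] [-0.80551999  0.7349084   0.12532127] 0.1 -0.0188
```

View pics/scene0.png

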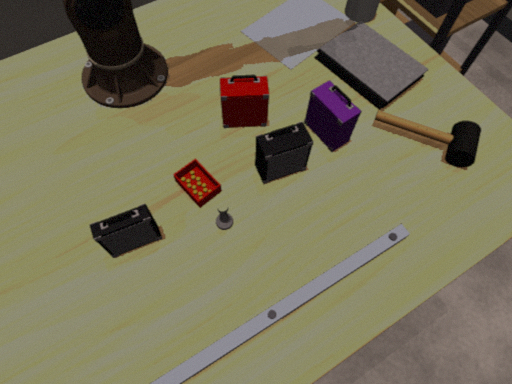

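View pics/top0.png

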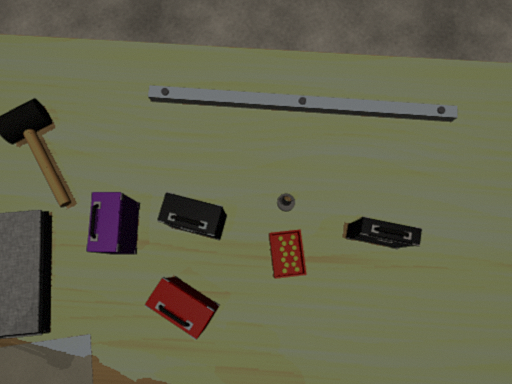

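The scene view shows the black cases at (283,153) and (127,231). In the top view the thick case is at (192,215), the thin one at (383,233), and the bar runs from (150,95) to (456,112). Red and purple decoys stand near the thick case. Next I'll crop in for the corners.

```bash
cat > h.py <<'E'
import numpy as np,cv2
from cell import readout,vision,arm
def ray(n,u,v):
    c=vision.calibration(n);f=192/np.tan(np.radians(c["fov_y"])/2);P=np.array(c["pose"])
    return P[:3,3],P[:3,:3]@np.array([(u-c["cx"])/f,-(v-c["cy"])/f,-1])
def onz(n,u,v,z):
    o,d=ray(n,u,v);return o+d*(z-o[2])/d[2]
def proj(n,p):
    c=vision.calibration(n);f=192/np.tan(np.radians(c["fov_y"])/2);P=np.array(c["pose"])
    q=P[:3,:3].T@(np.array(p)-P[:3,3]);return np.array([c["cx"]-f*q[0]/q[2],c["cy"]+f*q[1]/q[2]])
E
python3 - <<'E'
from h import *
print({k for k in vision.calibration("top")})
a=cv2.imread("pics/top0.png");b=cv2.imread("pics/scene0.png")
def crop(i,x,y,w,h):
    g=cv2.resize(i[y:y+h,x:x+w],(400,400*h//w),interpolation=cv2.INTER_CUBIC)
    return np.clip((g/255.)**.5*255,0,255).astype(np.uint8)
cv2.imwrite("pics/crop.png",np.hstack([crop(a,145,180,100,80),crop(b,240,110,100,80)]))
# bar: bright top surface
hsv=cv2.cvtColor(a,cv2.COLOR_BGR2HSV)
m=((hsv[...,1]<60)&(hsv[...,2]>90)).astype(np.uint8);m[:70]=0;m[150:]=0
cs=max(cv2.findContours(m,0,1)[0],key=cv2.contourArea);r=cv2.minAreaRect(cs);bx=cv2.boxPoints(r);print(r)
for p in bx: print(p,onz("top",*p,.03))
# lower edge fit
xs=np.arange(170,440);ys=np.array([np.nonzero(m[:,x])[0].max()+.5 for x in xs])
k=np.polyfit(xs,ys,1);print("resid",np.abs(ys-np.polyval(k,xs)).max())
L,R=onz("top",150,np.polyval(k,150),.03),onz("top",456,np.polyval(k,456),.03);print(L,R,np.arctan2(-(L-R)[0],(L-R)[1]))
for n,uv in dict(purple=(120,195),red=(175,280),punch=(286,203),tray=(288,254)).items(): print(n,onz("top",*uv,{"punch":.05,"tray":.03}.get(n,.13)))
E
```

```text
{'cy', 'cx', 'fov_y', 'pose'}
((289.3376159667969, 99.48905944824219), (336.9205627441406, 12.53541088104248), 3.8545284271240234)
[120.83708  94.4181 ] [0.78735431 0.41900882 0.03      ]
[121.67973  81.91105] [0.81970914 0.42117009 0.03      ]
[457.83813 104.56002] [ 0.81077145 -0.38744153  0.03      ]
[456.99548 117.06707] [ 0.7787893  -0.38404016  0.03      ]
resid 38.37510548587517
[0.68586294 0.33715768 0.03      ] [ 0.69332672 -0.37800488  0.03      ] 0.010436099122245149
purple [0.52667516 0.35290535 0.13      ]
red [0.36763797 0.22580972 0.13      ]
punch [0.54431304 0.01349672 0.05      ]
tray [0.43414746 0.0026088  0.03      ]
```

View pics/crop.png

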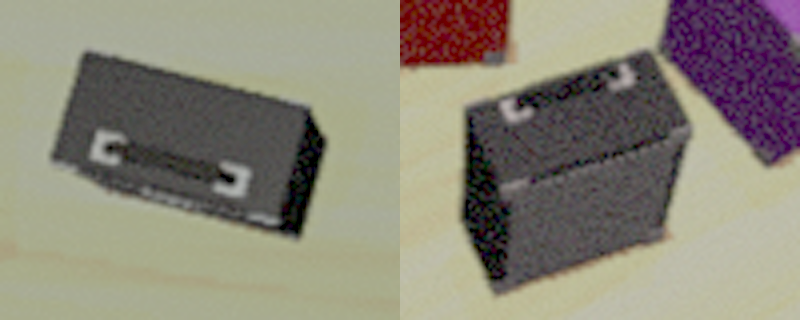

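The crop shows the thick case's top corners at about (85,52), (310,107), (280,220) and (55,160) in the top view. In the scene view, its back face bottom corners are at (95,292) and (265,235).

```bash
python3 - <<'E'
from h import *
T=lambda p:(145+p[0]/4-.4,180+p[1]/4-.4); S=lambda p:(240+p[0]/4-.4,110+p[1]/4-.4)
tp={"BL":(85,52),"BR":(310,107),"FR":(280,220),"FL":(55,160)}
sp={"FR":(67,105),"FL":(250,52),"BL":(290,130),"BR":(105,187)}
A={k:onz("top",*T(v),.13) for k,v in tp.items()};B={k:onz("scene",*S(v),.13) for k,v in sp.items()}
for D in(A,B):
    for k in D: print(k,D[k].round(4))
    d=D["BL"]+D["FL"]-D["BR"]-D["FR"];e=D["BL"]+D["BR"]-D["FR"]-D["FL"]
    print("w",np.hypot(*d[:2])/2,"t",np.hypot(*e[:2])/2,"yaw",np.arctan2(-d[0],d[1]),"c",sum(D.values())/4)
print("heel",onz("scene",*S((95,292)),0),onz("scene",*S((265,235)),0))
print("purple edges",[onz("top",u,v,.13).round(3) for u,v in((123,195),(119,253),(91,193),(88,252))])
print("red",[onz("top",u,v,.13).round(3) for u,v in((166,278),(217,303),(147,301),(203,337))])
a=cv2.imread("pics/top0.png").astype(int)
xs=[];ys=[]
for x in range(165,445,4):
    y0=95+(x-150)*17/306; col=a[int(y0)-3:int(y0)+14,x,0]
    g=np.diff(col); i=np.argmin(g); xs.append(x);ys.append(int(y0)-3+i+.5)
xs=np.array(xs);ys=np.array(ys);k=np.polyfit(xs,ys,1)
for _ in range(3):
    w=abs(ys-np.polyval(k,xs))<1.5;k=np.polyfit(xs[w],ys[w],1)
print(w.sum(),len(w));L,R=[onz("top",u,np.polyval(k,u),.03) for u in(150,456)];print(L,R,np.hypot(*(L-R)[:2]),np.arctan2(-(L-R)[0],(L-R)[1]))
print("scene bar back-top",onz("scene",404,228,.03),"front",[onz("scene",u,v,.03) for u,v in((396,228),)])
E
```

```text
BL [0.5371 0.2615 0.13  ]
BR [0.516  0.1464 0.13  ]
FR [0.459  0.1568 0.13  ]
FL [0.4819 0.2706 0.13  ]
w 0.11653161252167427 t 0.05695637072598868 yaw -0.18971528989815695 c [0.49852762 0.20885414 0.13      ]
FR [0.4608 0.1596 0.13  ]
FL [0.4855 0.2707 0.13  ]
BL [0.5419 0.2584 0.13  ]
BR [0.5183 0.1481 0.13  ]
w 0.11324714367587325 t 0.05819279198202759 yaw -0.2145596282123742 c [0.50163308 0.20918983 0.13      ]
heel [0.51585614 0.14933733 0.        ] [0.53872128 0.26528454 0.        ]
purple edges [array([0.527, 0.347, 0.13 ]), array([0.412, 0.34 , 0.13 ]), array([0.527, 0.412, 0.13 ]), array([0.41, 0.4 , 0.13])]
red [array([0.37 , 0.243, 0.13 ]), array([0.33 , 0.142, 0.13 ]), array([0.326, 0.275, 0.13 ]), array([0.267, 0.163, 0.13 ])]
70 70
[0.7861234  0.34866843 0.03      ] [ 0.77859709 -0.38167551  0.03      ] 0.7303827224161963 -0.010304795076464401
scene bar back-top [0.79988604 0.35181867 0.03      ] front [array([0.79007416, 0.33602848, 0.03      ])]
```

The two views agree: case centre (0.500, 0.209), yaw about −0.20, and bar face at x≈0.785 with yaw −0.01. I'll bring the half-open fingers to the front of the case, above clearance height.

>>> carry_out:
  increments: [0,0,57,0,0,0,22,-32,0,0,0,0.006,22,-32,0,0,0,0.006,22,-32,0,0,0,0.006,22,-32,0,0,0,0.006,22,-32,0,0,0,0.006,22,-32,0,0,0,0.006,22,-32,0,0,0,0.006,22,-32,0,0,0,0.006,22,-32,0,0,0,0.006,22,-32,0,0,0,0.006,22,-32,0,0,0,0.006,22,-28,0,0,0,0.002,0,0,0,0,0,0,0,0,0,0,0,0]
  grip: 0.35
  newtons: 20

```text
clock: 1.98
position: [0.4289, 0.2231, 0.2604]
ee_rot: [-0.313, -3.125, 0.0]
force: [-0.5, 0.6, 0.3]
width: 0.65
gripper_force: 0.0
```

>>> carry_out:
  increments: [0,0,-40,0,0,0,0,0,-40,0,0,0,0,0,-40,0,0,0,0,0,-26,0,0,0,0,0,0,0,0,0,12,-2,0,0,0,0,5,-1,0,0,0,0,5,-1,0,0,0,0,5,-1,0,0,0,0]

```text
clock: 3.1
position: [0.457, 0.2177, 0.115]
ee_rot: [0.314, 3.125, 0.001]
force: [0.5, 1.0, -0.5]
width: 0.648
gripper_force: 0.0
```

>>> carry_out:
  increments: [5,-1,0,0,0,0,5,-1,0,0,0,0,5,-1,0,0,0,0,5,-1,0,0,0,0,5,-1,0,0,0,0]

```text
clock: 3.72
position: [0.4817, 0.213, 0.1147]
ee_rot: [0.313, 3.126, 0.001]
force: [-1.3, 1.4, 2.3]
width: 0.648
gripper_force: 1.0
```

```bash
python3 - <<'E'
from h import *
a,b=[vision.get_image(n)[:,:,::-1] for n in("top","scene")]
f=lambda i,x,y:np.clip((cv2.resize(i[y:y+120,x:x+150],(400,320))/255.)**.5*255,0,255).astype(np.uint8)
cv2.imwrite("pics/c1.png",np.hstack([f(a,130,140),f(b,220,90)]));print(readout.observe()["force"])
E
```

```text
[-0.26466063  1.27961129  0.87256539]
```

View pics/c1.png

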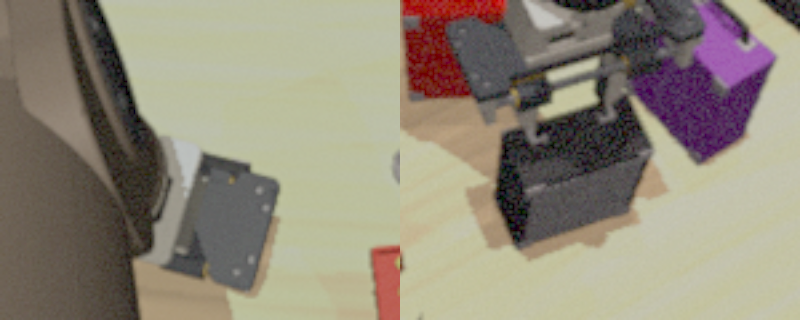

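The heel line stayed put at about (265,183) in the scene view, so the case is tipping rather than sliding. I'll carry on past balance.

>>> carry_out:
  increments: [5,-1,0,0,0,0,5,-1,0,0,0,0,5,-1,0,0,0,0,5,-1,0,0,0,0,5,-1,0,0,0,0,5,-1,0,0,0,0,5,-1,0,0,0,0,5,-1,0,0,0,0,0,0,0,0,0,0,0,0,0,0,0,0,0,0,0,0,0,0]

```text
clock: 5.2
position: [0.5257, 0.2048, 0.1184]
ee_rot: [0.315, 3.118, 0.005]
force: [-1.2, -3.5, 29.8]
width: 0.649
gripper_force: 14.5
```

```bash
python3 - <<'E'
from h import *
a,b=[vision.get_image(n)[:,:,::-1] for n in("top","scene")]
f=lambda i,x,y:np.clip((cv2.resize(i[y:y+160,x:x+200],(400,320))/255.)**.5*255,0,255).astype(np.uint8)
cv2.imwrite("pics/c2.png",np.hstack([f(a,110,80),f(b,220,90)]));print(readout.observe()["force"])
E
```

```text
[-1.28362963 -3.13570871 28.59671201]
```

View pics/c2.png

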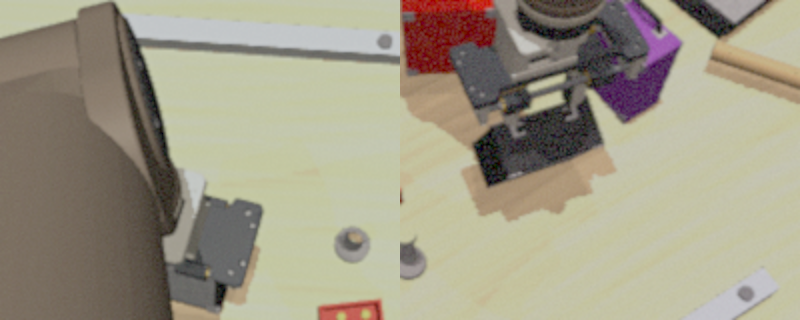

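The force is 30 N upward, so something is jammed. I'll work out the tilt from the back-top edge at scene pixels (265,182) and (321,164).

```bash
python3 - <<'E'
from h import *
b=cv2.imread("pics/c2.png")[:, 400:]
cv2.imwrite("pics/c2z.png",cv2.resize(b[60:220,40:240],(800,640),interpolation=cv2.INTER_CUBIC)[:600])
c,s=np.cos(-.2),np.sin(-.2)
for t in (0,10,20,25,30,35,40):
    t_=np.radians(t);r=[]
    for y in(-.06,.06):
      for (x,z) in((0,.13),(-.06,.13),(0,0)):
        X=x*np.cos(t_)+z*np.sin(t_);Z=-x*np.sin(t_)+z*np.cos(t_)
        p=[.53+c*X-s*y,.203+s*X+c*y,Z]; r.append(proj("scene",p).round(0).astype(int).tolist())
    print(t,r)
print("tips",[proj("scene",[.526+.199*y,.205+.98*y,.118]).round(0) for y in(-.04,.04)],readout.observe()["joint_efforts"].round(1))
E
```

```text
0 [[264, 157], [255, 136], [262, 184], [313, 141], [303, 121], [305, 170]]
10 [[268, 166], [259, 142], [262, 184], [317, 150], [307, 127], [305, 170]]
20 [[272, 175], [263, 150], [262, 184], [321, 159], [312, 134], [305, 170]]
25 [[273, 180], [265, 154], [262, 184], [323, 164], [314, 138], [305, 170]]
30 [[275, 185], [267, 159], [262, 184], [324, 169], [317, 143], [305, 170]]
35 [[276, 190], [269, 164], [262, 184], [326, 173], [319, 148], [305, 170]]
40 [[278, 195], [271, 169], [262, 184], [327, 178], [321, 153], [305, 170]]
tips [array([272., 156.]), array([304., 145.])] [ -1.2 -44.3   1.5 -18.5  -0.8  -0.6  -0. ]
```

View pics/c2z.png

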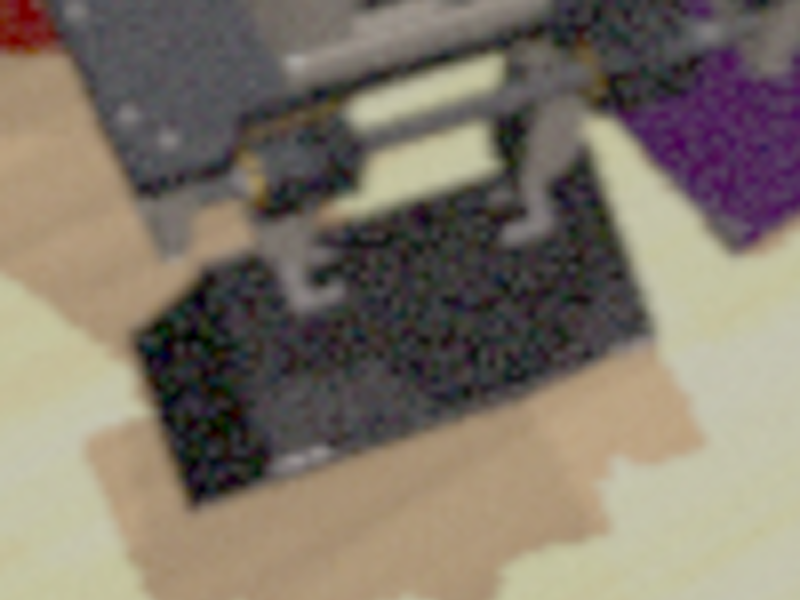

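The handle appears to be pressing up on the finger roots: tilt is about 25° with its brackets at (279,157) and (306,149). I'll ease the tool up gently.

>>> carry_out:
  increments: [0,0,2,0,0,0,0,0,2,0,0,0,0,0,0,0,0,0]

```text
clock: 5.68
position: [0.5223, 0.2048, 0.1193]
ee_rot: [0.314, 3.124, 0.001]
force: [-1.0, 1.0, 7.6]
width: 0.649
gripper_force: 4.1
```

>>> carry_out:
  increments: [0,0,3,0,0,0,0,0,3,0,0,0,3,-0.6,3,0,0,0,4,-0.8,1,0,0,0,4,-0.8,0,0,0,0,0,0,0,0,0,0]

```text
clock: 6.42
position: [0.5328, 0.2023, 0.1285]
ee_rot: [0.314, 3.126, -0.0]
force: [-0.5, 0.7, -0.2]
width: 0.647
gripper_force: 0.0
```

```bash
python3 - <<'E'
from h import *
a,b=[vision.get_image(n)[:,:,::-1] for n in("top","scene")]
f=lambda i,x,y:np.clip((cv2.resize(i[y:y+160,x:x+200],(400,320))/255.)**.5*255,0,255).astype(np.uint8)
cv2.imwrite("pics/c3.png",np.hstack([f(a,110,80),f(b,220,90)]));print(readout.observe()["force"])
E
```

```text
[-0.11282644  0.7290541  -0.00867332]
```

View pics/c3.png

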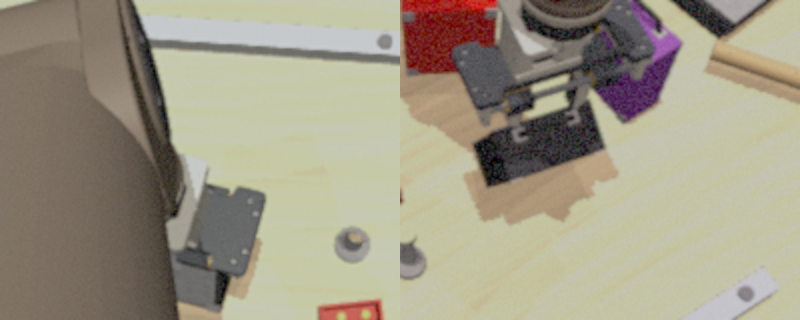

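The silhouette is still at about 25° with near-zero force, so it is near its balance point. I'll keep pushing, a little higher.

>>> carry_out:
  increments: [4,-1,1,0,0,0,4,-1,1,0,0,0,4,-1,1,0,0,0,4,-1,0,0,0,0,4,-1,0,0,0,0,0,0,0,0,0,0]

```text
clock: 7.28
position: [0.5527, 0.1973, 0.1315]
ee_rot: [0.314, 3.126, -0.0]
force: [-0.1, -0.3, -0.3]
width: 0.653
gripper_force: 0.0
```

```bash
python3 - <<'E'
from h import *
b=vision.get_image("scene");cv2.imwrite("pics/s4.png",b[:,:,::-1])
for d in (.02,.05,.08,.11,.13,.15):
    p=[.53+.98*d,.203-.199*d,.06 if d<.14 else 0];u,v=proj("scene",p).round().astype(int);print(d,(u,v),b[v-1:v+2,u-1:u+2].mean((0,1)).round())
E
```

```text
0.02 (np.int64(289), np.int64(172)) [69. 64. 64.]
0.05 (np.int64(294), np.int64(182)) [59. 56. 56.]
0.08 (np.int64(300), np.int64(193)) [79. 71. 71.]
0.11 (np.int64(305), np.int64(204)) [112. 104. 104.]
0.13 (np.int64(309), np.int64(211)) [56. 52. 52.]
0.15 (np.int64(308), np.int64(229)) [133. 103.  68.]
```

The case has fallen onto its back. I'll retract behind its near end and look.

>>> carry_out:
  increments: [-15,3,0,0,0,0,-20,4,0,0,0,0,-20,4,0,0,0,0,-20,4,0,0,0,0,0,0,0,0,0,0]

```text
clock: 7.95
position: [0.475, 0.2133, 0.1317]
ee_rot: [-0.31, -3.125, -0.0]
force: [0.8, -0.0, -0.1]
width: 0.65
gripper_force: 0.0
```

```bash
python3 - <<'E'
from h import *
a,b=[vision.get_image(n)[:,:,::-1] for n in("top","scene")]
cv2.imwrite("pics/t5.png",a);cv2.imwrite("pics/s5.png",b)
f=lambda i,x,y:np.clip((cv2.resize(i[y:y+150,x:x+100],(400,600),interpolation=cv2.INTER_CUBIC)/255.)**.5*255,0,255).astype(np.uint8)
cv2.imwrite("pics/c5.png",np.hstack([f(a,150,90),f(b,250,110)]))
E
```

```text
(no output)
```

View pics/c5.png

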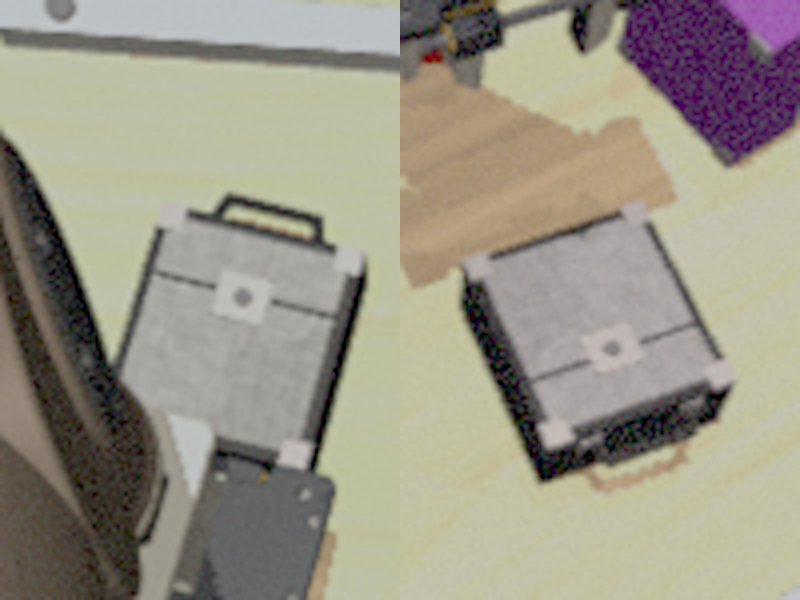

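The case lies on its back with the clasp up. Scene crop corners of its upper face are (462,260), (640,205), (733,372) and (545,445).

```bash
python3 - <<'E'
from h import *
S=lambda p:(250+p[0]/4-.4,110+p[1]/4-.4);T=lambda p:(150+p[0]/4-.4,90+p[1]/4-.4)
D={k:onz("scene",*S(v),.06) for k,v in dict(NR=(62,260),NL=(240,205),TL=(333,372),TR=(145,445)).items()}
for k in D:print(k,D[k].round(4))
n=(D["NL"]+D["NR"])/2;t=(D["TL"]+D["TR"])/2;d=t-n;e=D["TL"]+D["NL"]-D["TR"]-D["NR"]
print("near",n,"top",t,np.hypot(*d[:2]),np.arctan2(d[1],d[0]),np.arctan2(-e[0],e[1]),np.hypot(*e[:2])/2)
for p in((160,207),(363,262),(312,470)):print(onz("top",*T(p),.06).round(4))
E
```

```text
NR [0.5254 0.1452 0.06  ]
NL [0.5503 0.2579 0.06  ]
TL [0.6692 0.2376 0.06  ]
TR [0.6494 0.12   0.06  ]
near [0.5378391  0.20158091 0.06      ] top [0.65928974 0.17880717 0.06      ] 0.12356739053559662 -0.18536176381573694 -0.1915150086960291 0.11725683562024392
[0.6703 0.2377 0.06  ]
[0.6451 0.1212 0.06  ]
[0.5259 0.1409 0.06  ]
```

Measurements: near end (0.533, 0.202), yaw −0.19, and a gap to the bar of about 0.12 m. I'll descend and approach the near end.

>>> carry_out:
  increments: [0,0,-35,0,0,0,0,0,-35,0,0,0,0,0,-26,0,0,0,0,0,0,0,0,0,12,-2.4,0,0,0,0,12,-2.4,0,0,0,0,12,-2.4,0,0,0,0,6,-1.2,0,0,0,0,6,-1.2,0,0,0,0,0,0,0,0,0,0]

```text
clock: 9.3
position: [0.5255, 0.2029, 0.0356]
ee_rot: [-0.314, -3.126, 0.0]
force: [-0.2, 0.0, 0.3]
width: 0.653
gripper_force: 0.0
```

>>> carry_out:
  increments: [5,-1,0,0,0,0,8,0,0,0,0,0.015,8,0,0,0,0,0.015,8,0,0,0,0,0.015,8,0,0,0,0,0.015,8,0,0,0,0,0.015,8,0,0,0,0,0.015,8,0,0,0,0,0.015,8,0,0,0,0,0.015,8,0,0,0,0,0.015,8,0,0,0,0,0.015,8,0,0,0,0,0.015,0,0,0,0,0,0.015,0,0,0,0,0,0]

```text
clock: 11.05
position: [0.6188, 0.202, 0.0358]
ee_rot: [0.031, 3.141, 0.001]
force: [0.0, 0.5, 0.0]
width: 0.651
gripper_force: 0.0
```

```bash
python3 - <<'E'
from h import *
s=readout.observe();print(s["position"],s["ee_rot"],s["force"])
a,b=[vision.get_image(n)[:,:,::-1] for n in("top","scene")]
cv2.imwrite("pics/t6.png",a);cv2.imwrite("pics/s6.png",b)
f=lambda i,x,y:np.clip((cv2.resize(i[y:y+150,x:x+100],(400,600),interpolation=cv2.INTER_CUBIC)/255.)**.5*255,0,255).astype(np.uint8)
cv2.imwrite("pics/c6.png",np.hstack([f(a,150,50),f(b,280,130)]))
E
```

```text
[0.61882317 0.20203773 0.03583218] [3.07528104e-02 3.14058170e+00 5.24605734e-04] [0.04173615 0.51533081 0.03449839]
```

View pics/c6.png

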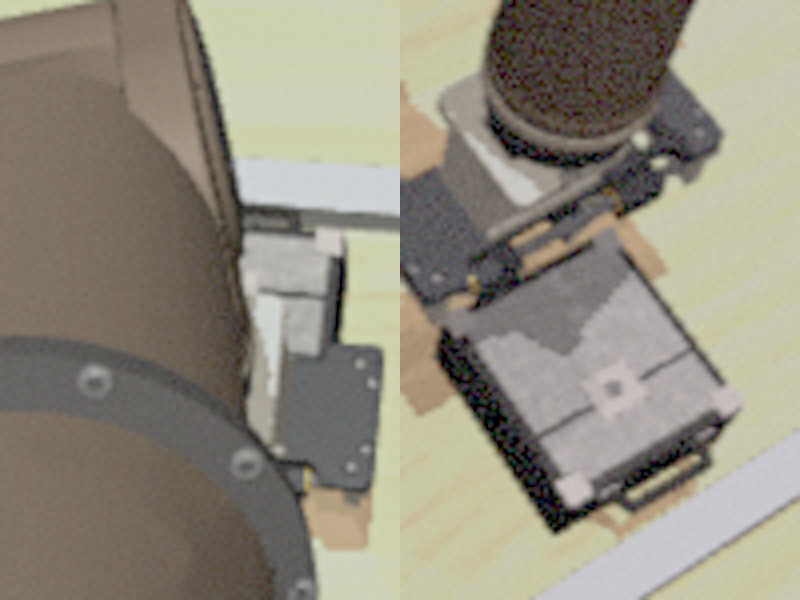

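The case is straightened with its top end short of the bar; its top corners are at scene crop (740,400) and (560,505). I'll compute the remaining gap.

```bash
python3 - <<'E'
from h import *
S=lambda p:(280+p[0]/4-.4,130+p[1]/4-.4)
q=[onz("scene",*S(p),.06) for p in((340,395),(160,500),(40,340),(215,232))];print(q)
d=q[0]-q[1];print(np.arctan2(-d[0],d[1]), [.7825+.0103*p[1]-p[0] for p in q[:2]])
E
```

```text
[array([0.75697199, 0.25907452, 0.06      ]), array([0.75258597, 0.13752217, 0.06      ]), array([0.64131863, 0.13589155, 0.06      ]), array([0.63887573, 0.26231347, 0.06      ])]
-0.036067710006923215 [np.float64(0.028196479915329697), np.float64(0.03133050784794489)]
```

>>> carry_out:
  increments: [6,0,0,0,0,0.01,6,0,0,0,0,0,6,0,0,0,0,0,4,0,0,0,0,0,2,0,0,0,0,0,0,0,0,0,0,0]

```text
clock: 11.9
position: [0.6427, 0.2019, 0.0356]
ee_rot: [0.016, 3.141, 0.0]
force: [-1.7, -0.4, -0.3]
width: 0.647
gripper_force: 0.6
```

>>> carry_out:
  increments: [1,0,0,0,0,0,1,0,0,0,0,0,1,0,0,0,0,0,0,0,0,0,0,0]

```text
clock: 12.4
position: [0.6447, 0.202, 0.0355]
ee_rot: [-0.015, -3.14, 0.0]
force: [-4.3, -0.3, 1.8]
width: 0.652
gripper_force: 2.5
```

>>> carry_out:
  increments: [1,0,0,0,0,0,1,0,0,0,0,0,0,0,0,0,0,0]

```text
clock: 12.78
position: [0.645, 0.202, 0.0352]
ee_rot: [-0.015, -3.137, 0.001]
force: [-10.4, -0.4, 5.0]
width: 0.65
gripper_force: 5.0
```

Contact with the bar is firm. One more millimetre, then retract straight back and up.

>>> carry_out:
  increments: [1,0,0,0,0,0,0,0,0,0,0,0,0,0,0,0,0,0]

```text
clock: 13.15
position: [0.6451, 0.2021, 0.0351]
ee_rot: [-0.014, -3.136, 0.001]
force: [-12.0, -0.2, 6.2]
width: 0.651
gripper_force: 6.3
```

>>> carry_out:
  increments: [-3,0,0,0,0,0,-8,0,0,0,0,0,-20,0,0,0,0,0,-25,0,0,0,0,0,-25,0,0,0,0,0,0,0,45,0,0,0,0,0,45,0,0,0,0,0,45,0,0,0,0,0,45,0,0,0,-40,0,20,0,0,0,-40,0,0,0,0,0,-40,0,0,0,0,0,0,0,0,0,0,0]

```text
clock: 14.78
position: [0.4455, 0.2023, 0.2363]
ee_rot: [0.012, 3.141, 0.002]
force: [1.4, -0.2, -0.0]
width: 0.647
gripper_force: 0.0
```

```bash
python3 - <<'E'
from h import *
s=readout.observe();print(s["position"],s["force"],s["clock"])
a,b=[vision.get_image(n)[:,:,::-1] for n in("top","scene")]
cv2.imwrite("pics/t7.png",a);cv2.imwrite("pics/s7.png",b)
f=lambda i,x,y:np.clip((cv2.resize(i[y:y+150,x:x+100],(400,600),interpolation=cv2.INTER_CUBIC)/255.)**.5*255,0,255).astype(np.uint8)
cv2.imwrite("pics/c7.png",np.hstack([f(a,150,70),f(b,290,140)]))
# bystanders: pixel change in boxes of the first pictures
for n,i,bx in(("top",a,dict(thin=(335,210,95,45),tray=(262,222,50,60),punch=(272,188,28,28))),("scene",b,dict(thin=(85,200,80,60),tray=(170,155,55,55),punch=(212,200,28,34)))):
    o=cv2.imread(f"pics/{n}0.png")
    for k,(x,y,w,h) in bx.items(): print(n,k,np.abs(cv2.blur(o,(3,3))[y:y+h,x:x+w].astype(int)-cv2.blur(i,(3,3))[y:y+h,x:x+w]).max())
E
```

```text
[0.44554089 0.20229678 0.23626409] [ 1.40590259 -0.22091998 -0.04295103] 14.775
top thin 32
top tray 32
top punch 32
scene thin 9
scene tray 11
scene punch 11
```

View pics/c7.png

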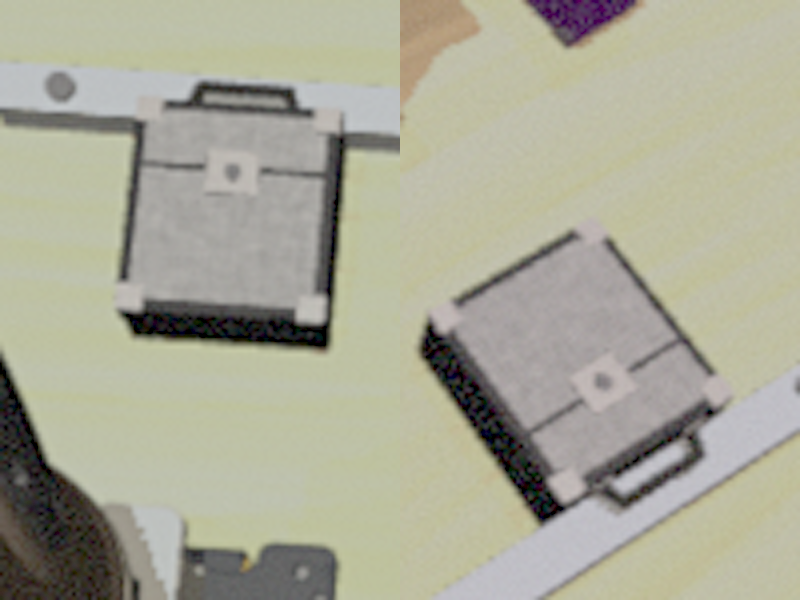

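The case lies clasp up with its top end against the bar and the handle over it; its top corners are at about (137,98) and (343,113) in the top crop. I'll check its alignment numerically before signing off.

```bash
python3 - <<'E'
from h import *
T=lambda p:(150+p[0]/4-.4,70+p[1]/4-.4);S=lambda p:(290+p[0]/4-.4,140+p[1]/4-.4)
for n,F,P in(("top",T,((137,98),(343,113),(120,305),(328,325))),("scene",S,((333,387),(152,500),(25,320),(190,220)))):
    q=[onz(n,*F(p),.06) for p in P];d=q[0]-q[1];e=q[2]-q[3]
    if n=="scene":e=-e
    print(n,[x[:2].round(4) for x in q],"yaw",np.arctan2(-d[0],d[1]),np.arctan2(-e[0],e[1]),"gap",[.7825+.0103*p[1]-p[0] for p in q[:2]])
E
```

```text
top [array([0.7836, 0.2617]), array([0.7816, 0.142 ]), array([0.6584, 0.2591]), array([0.6538, 0.1415])] yaw -0.01658909092520251 -0.03891104608131896 gap [np.float64(0.0015736248287769872), np.float64(0.0023264077912853454)]
scene [array([0.7813, 0.2625]), array([0.7794, 0.1388]), array([0.6588, 0.1409]), array([0.658 , 0.2585])] yaw -0.015515311920744066 0.006375119050324549 gap [np.float64(0.003934035085133014), np.float64(0.004579014313771279)]
```

```bash
python3 -c "
from cell import arm
print(arm.sign_off())"
```

```text
the job is handed in; nothing more can be done
None
```

The thick case is on its back, clasp up, with its top end pushed against the stop bar (steady 12 N contact, yaw within about 0.01 rad of the bar), and the job is handed in; the thin case, punch and tray show no visible movement in the pictures.

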